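# Hold the main fuse in the lantern's beam to read its link

### The job

The flat's power is off and the old fuse board lies on the shelf: slide the lantern's switch fully on, then pull the main fuse, the largest of the three porcelain carriers, straight up out of its base and hold it up in the lantern's beam so that the link inside can be seen. Hold it fin up, leaning with the tilt of the lantern's head so that it is square to the glass, with the middle of its open side facing the middle of the glass about 100 mm away; finish while still holding it there, still and touching nothing else. Leave the two small fuses seated, do not shove or tip the lantern, and leave the other things on the shelf where they lie.

Things in the scene. Friction and masses are not known exactly. Their poses are not given: they have to be found in the camera images.
- lantern_switch (a joint): the lantern's thumb switch, m: 0 off (as it starts), 0.014 fully on. It slides towards the lens side (along -x of lens), takes about 1.5 N and stays where it is left. Pushing or pinching it both work
- switch_grip (a point): centre of the switch's thumb piece, a grey block 16 (x, the way it slides) x 12 (y) x 10 mm high on the flat top (84 mm wide) of the lantern's head, about 190 mm above the shelf. Point 5 mm above the block's foot, which is 1 mm above the head's top. Axes those of lens, tilting with the head: on is along -x
- lens (a point): middle of the lantern's round front glass (66 mm across, in an 82 mm bezel). Axes: -x is the beam, straight out of the glass; y across; z up, square to the beam. The head, a grey box 100 x 84 x 84 mm, is swivelled nose-down by 0.05 to 0.3 rad in its stand, stiffly (0.9 N m). Its pivot is 60 mm behind the glass, 140 mm above the shelf
- lantern: the lantern's stand: black foot 130 x 124 x 8 mm with two steel uprights 158 mm high, one each side of the head. Origin at the centre of the foot's underside; -x is the lens side, towards the robot; z up. Loose, whole lantern about 0.9 kg
- main_fuse_grip (a point): middle of the grip fin of the largest of three white porcelain fuse carriers in a row: fin 50 (x) x 13 (y) x 30 mm high (z) on a body 84 x 34 x 30 mm. Point 15 mm above the body's shoulders, 93 mm above the shelf when seated. About 160 g; two blades reach 20 mm below the body into sprung jaws: it comes free after 20 mm straight up, at a pull of 5 to 8 N
- main_fuse_window (a point): middle of the main fuse's open side, a 54 x 18 mm opening in one long side showing the cartridge link. Point on that face, 17 mm along +y and 30 mm below the middle of the fin. Carrier axes: y straight out of the open side, x along the carrier, z up out of the fin. All carriers on the board show the open side to the edge with the brass bar
- main_base_seat (a point): centre of the top of the main fuse's porcelain base, 108 x 44 x 32 mm, on which the carrier's body sits; 48 mm above the shelf. Axes as for the seated carrier
- small_fuse_a_grip (a point): the grip fin of a small white porcelain fuse carrier, seated in its own base on the fuse board and to be left there. Body 58 x 26 x 24 mm, fin 34 x 10 x 24 mm on top; point: the middle of the fin, 36 mm above the top of its base (84 mm above the shelf). Axes as for the main fuse
- small_fuse_b_grip (a point): the grip fin of a small white porcelain fuse carrier, seated in its own base on the fuse board and to be left there. Body 58 x 26 x 24 mm, fin 34 x 10 x 24 mm on top; point: the middle of the fin, 36 mm above the top of its base (84 mm above the shelf). Axes as for the main fuse
- fuse_board: plywood board 150 mm (x) x 270 mm (y) x 16 mm lying flat on the shelf, fixed; origin under its centre. Three fuse bases stand across it 72 mm apart (y = -80, -8, 64 mm), the main one in any of the three places; a brass terminal bar lies along its +y edge
- door_key: chrome door key, 58 mm long, 4 mm thick, lying loose; leave it
- pliers: pliers with green silicone grips, 160 mm long, lying 17 mm high; leave them
- socket_cover: white plastic socket cover, 86 x 86 x 9 mm, lying flat; leave it
- screwdriver: screwdriver, 190 mm long, black handle 26 mm thick, lying; leave it
- tape_roll: roll of black insulating tape, 70 mm across, 19 mm high; leave it
- screw_jar: small glass jar with a steel cap, 60 mm across, 85 mm high; leave it
- d_cell: large round battery cell standing on end, 33 mm across, 61 mm high; leave it
Mind the look-alikes: they are no part of the job. Leave any brown or purple look-alike of the d_cell alone.

How it is judged:
On the way, in this order (a step that is already met when the one before it is completed fails the run):
1. the lantern's switch is on (value of joint lantern_switch above 0.01 m), for 0.2 s.
2. the main fuse is out of its base, clear above it, in the fingers (value of joint lantern_switch above 0.01 m and contact force between main_fuse and the fingers above 1 N and z of main_fuse_grip in the frame of main_base_seat above 0.1 m), for 0.2 s.
At the end, for the whole second after the job is handed in: Switch 10 mm on or more; main fuse held still in the fingers only, middle of its open side 60 to 140 mm out from the glass, within 25 mm of the lens axis, facing it square and level to 0.25 rad, fin up; small fuses within 10 mm and other things within 30 mm of their start, lantern upright (value of joint lantern_switch above 0.01 m and contact force between main_fuse and the fingers above 1 N and contact force between main_fuse and lantern below 0.1 N and contact force between main_fuse and fuse_board below 0.1 N and contact force between main_fuse and door_key below 0.1 N and contact force between main_fuse and pliers below 0.1 N and contact force between main_fuse and socket_cover below 0.1 N and contact force between main_fuse and screwdriver below 0.1 N and contact force between main_fuse and tape_roll below 0.1 N and contact force between main_fuse and screw_jar below 0.1 N and contact force between main_fuse and d_cell below 0.1 N and height (world z) of main_fuse_grip above 0.075 m and x of main_fuse_window in the frame of lens between -0.14 and -0.06 m and y of main_fuse_window in the frame of lens between -0.025 and 0.025 m and z of main_fuse_window in the frame of lens between -0.025 and 0.025 m and angle between the y axis of main_fuse_window and the x axis of lens, either way round below 0.25 rad and angle between the x axis of main_fuse_window and the y axis of lens, either way round below 0.25 rad and y of lens in the frame of main_fuse_window above 0 m and angle between main_fuse_window's own z axis and vertical below 0.8 rad and linear speed of main_fuse below 0.03 m/s and angular speed of main_fuse below 0.2 rad/s and angle between lantern's own z axis and vertical below 0.15 rad and distance of each of small_fuse_a_grip, small_fuse_b_grip from where it was at the start of the episode below 0.01 m and distance of each of door_key, pliers, socket_cover, screwdriver, tape_roll, screw_jar, d_cell from where it was at the start of the episode below 0.03 m); the arm keeps its last pose, push and grip.
It fails at once if the lantern is shoved or its head turned by more than 35 mm (distance of lens from where it was at the start of the episode above 0.035 m).
It fails at once if the lantern is tipped (angle between lantern's own z axis and vertical above 0.3 rad).
It fails at once if a small fuse is pulled or knocked out of place (distance of any of small_fuse_a_grip, small_fuse_b_grip from where it was at the start of the episode above 0.01 m).
It fails at once if another thing on the shelf is knocked about (distance of any of door_key, pliers, socket_cover, screwdriver, tape_roll, screw_jar, d_cell from where it was at the start of the episode above 0.03 m).
It also fails if it takes over 51 s, if anything falls off the work surface, if the arm or the gripper's body presses on something with over 40 N, if the wrist force passes 120 N, or if a joint passes its speed limit or range.

### The arm

A 6-joint arm with a two-finger parallel gripper is mounted at the origin on the work surface. World frame = base frame: x ahead of the robot, y to its left, z up, the work surface at z = 0. Lengths are in m, angles in rad, forces in N, time in s.
With the tool pointing down it reaches from about 0.25 to 0.775 m from the base axis. Payload 4 kg.
Tool frame: the origin (TCP) lies on the centre line of the jaws, within the pads' length; the fingertips stand 8 mm ahead of it and the grasp point (between the pads) lies 11 mm behind it; z points along the fingers, y is the direction in which the jaws open and shut (so a half turn about z gives the same grasp; the last joint's range is limited). The gripper opens to 94 mm and grips with 3 to 60 N. Pads are 16 mm wide; open, the fingers measure 119 mm over their backs; the gripper's body (75 mm by 177 mm) begins 78 mm behind the grasp point.
Start: joints at [-1.4, 0.087, 1.371, -0, 1.684, -0.103], TCP at [0.149, -0.53, 0.214] pointing down, gripper open.
Joint ranges: [-3.1, 3.1], [-0.76, 2.03], [0.27, 2.55], [-1.08, 4.22], [0.17, 2.65], [-2.57, 2.57]. Speed limits (rad/s): [2.79, 2.79, 3.14, 3.14, 3.14, 3.14].

### API

Orientations are given as [roll, pitch, yaw] about the fixed x, y, z axes, in that order (R = Rz(yaw) Ry(pitch) Rx(roll)).
In Python, from bench import * gives the robot as it stands.
- The arm moves only by the tool step_arm, never from a script. Its argument "steps" is a list of rows, each an object of numbers: "jaw": the opening, from 0 (shut) to 1 (fully open); "tx", "ty", "tz": the shift along the tool's x, y, z in m; "ax", "ay", "az": the turn, a rotation vector about the tool's x, y, z in rad. In form: [{"jaw": .., "tx": .., "ty": .., "tz": .., "ax": .., "ay": .., "az": ..}, ...]. A call has 1 to 8 rows; each row is the pose to reach, as a shift and turn from the pose measured when the call began, along the tool's axes at that moment; what a row does not reach only later rows make up. A row lasts 1/10 s, in which the tool goes at most 50 mm and 8.59 degrees, less where a joint would pass 70% of its speed; a pose out of reach is approached as far as the arm can. A call with a gripper value outside its range is refused whole. The fingers move at their own pace and stop on an object; the grip force is fixed at half the most. Time passes only in rows, so rows that repeat a pose let the fingers close. It gives the time, the measured TCP pose, the force and the opening at its end, in the units of the state.
- get_obs(): the state, without advancing time (a new reading comes with each control period).
- snapshot(name): name is "scene" or "side" or "wrist"; returns (picture, depth): 400x640x3 uint8, red, green, blue; 400x640 float32, m along the optical axis (not along the pixel's ray), 0 where there is no reading.
- camera_model(name): a dict with "intrinsics" (3x3 intrinsics, pixels), "origin" and "orientation" of the camera in the world. Camera axes: x right, y down, z forward; pixel columns grow to the right and rows downward; lengths in m; the calibration is good to about 2 mm. The wrist camera is an equidistant fisheye: a pixel r from the principal point sees the ray r / f radians off the axis. A picture is of the moment at which its call begins: read the wrist's pose just before it. camera_model takes no time and is no camera call; for the wrist camera it gives the pose at the moment of the call.
- close_job(): hands the job in, once; it reports no verdict.
Trained networks look in the newest picture that a camera, given by its name, has taken for a name from the list of things; names that differ only in an ending like _2 or _b are one class to them, and where a whole thing is asked for, a point or a joint stands for the part that bears it (a point fixed in the world has none). Each returns a list of dicts, best first, with "confidence" (0 to 1); they miss things now and then, are a little off and sometimes report something else, mostly with a low value. They report only what shows in the picture. A call takes as long as a camera call. They do not tell look-alikes from the thing itself.
- silhouettes(camera, query): "pixels" (400x640 bool, what is visible of it) and "rect" ([left, top, right, bottom] in pixels, round what is visible of it).
The state is a dict: "time": time; "joint_positions": joint angles; "qvel": joint speeds; "joint_torque": joint torques, N m; "tool_pos": TCP position; "ee_rot": TCP orientation; "wrist_force": force on the tool from outside, world axes, zero at the start; "wrist_torque": the same for the moment, N m; "width": finger opening in m.
Only numpy, scipy, OpenCV 4.12 (cv2) and the standard library are available. Lean on these libraries where they do the work, as an engineer would, in place of code of your own. Each camera call takes 0.05 s, during which the arm holds its last target. There are 200 camera calls.

## Working session

There is one attempt and no reset: what is moved stays moved. The work goes in short steps, Python scripts to look and compute and a tool call to move; the robot and the scene stay as the last step left them, time stands still between calls to the robot, and variables do not carry over. Pictures are saved under pics/ and viewed, about 8 in all and at most 12, crops included, and the job is handed in when it is done.

Besides the shell and the picture viewer there is one more tool, called after "Call:" as name(argument=value, ...) on one line, values as JSON. step_arm: Moves the arm, as the interface text tells. Its arguments: {"type":"object","properties":{"steps":{"type":"array"}},"required":["steps"]}

```bash
mkdir -p pics; cat > h.py <<'E'
from bench import *
import numpy as np, cv2
from scipy.spatial.transform import Rotation as R
def cam(n):
    m=camera_model(n); o=np.array(m['orientation'])
    Rm=o if o.shape==(3,3) else R.from_euler('xyz',o).as_matrix()
    return np.array(m['intrinsics']),np.array(m['origin']),Rm
def cloud(n,d):
    K,o,Rm=cam(n); v,u=np.mgrid[:400,:640]
    P=np.stack([(u-K[0,2])/K[0,0]*d,(v-K[1,2])/K[1,1]*d,d],-1)
    return P@Rm.T+o
E
python3 - <<'E'
from h import *
print(get_obs())
for n in ['scene','side']:
    p,d=snapshot(n); np.savez(f'{n}.npz',p=p,d=d); cv2.imwrite(f'pics/{n}0.png',p[...,::-1]); print(n,camera_model(n))
    P=cloud(n,d)
    for q in ['lantern','lens','switch_grip','main_fuse_grip','small_fuse_a_grip','fuse_board','d_cell','screw_jar']:
        for s in silhouettes(n,q)[:4]:
            m=s['pixels']&(d>0)
            print(n,q,round(s['confidence'],2),np.round(s['rect']),m.sum(),np.round(np.median(P[m],0),3) if m.any() else '', np.round(np.percentile(P[m],98,axis=0),3) if m.any() else '')
E
```

```text
{'time': 0.0, 'joint_positions': array([-1.40010704e+00,  8.79361437e-02,  1.37224323e+00,  1.18046994e-05,
        1.68361011e+00, -1.03096167e-01]), 'qvel': array([ 0.00019372, -0.00098552,  0.00019878, -0.00023695,  0.0013053 ,
       -0.00240392]), 'joint_torque': array([-8.78783885e-04, -3.40170157e+01, -3.02431870e+01,  7.17225415e-02,
        3.29451088e-02, -1.52101761e-04]), 'tool_pos': array([ 0.14861789, -0.52898425,  0.21232008]), 'ee_rot': array([-3.13940870e+00, -2.37753126e-04,  2.73786513e-01]), 'wrist_force': array([-0.64283726,  0.7409895 , -0.06141788]), 'wrist_torque': array([ 0.08800487,  0.03083224, -0.03331622]), 'width': 0.09424614662957283}
scene {'intrinsics': array([[386.46961092,   0.        , 320.23617319],
       [  0.        , 386.46961092, 201.04544047],
       [  0.        ,   0.        ,   1.        ]]), 'origin': array([0.95003541, 0.65163697, 1.06192818]), 'orientation': array([-2.46365638,  0.00471493,  2.59862826])}
scene lantern 0.59 [307. 215. 365. 280.] 2695 [0.614 0.175 0.145] [0.66  0.215 0.191]
scene lens 0.56 [314. 217. 363. 263.] 1595 [0.
[... 1845 characters left out ...]
grip 0.6 [347. 255. 377. 275.] 604 [ 0.568 -0.222  0.078] [ 0.614 -0.176  0.11 ]
side small_fuse_a_grip 0.73 [349. 236. 374. 253.] 274 [ 0.603 -0.158  0.072] [ 0.631 -0.133  0.097]
side fuse_board 0.74 [330. 233. 384. 325.] 2513 [ 0.555 -0.258  0.016] [ 0.682 -0.08   0.028]
side d_cell 0.73 [347. 195. 352. 215.] 195 [0.65  0.003 0.044] [0.668 0.025 0.063]
side d_cell 0.57 [373. 193. 380. 217.] 191 [ 0.725 -0.023  0.044] [ 0.742 -0.003  0.062]
side d_cell 0.57 [364. 183. 374. 199.] 192 [0.722 0.047 0.043] [0.742 0.068 0.062]
side screw_jar 0.8 [279.  97. 295. 127.] 392 [0.609 0.469 0.058] [0.637 0.51  0.09 ]
side screw_jar 0.27 [224. 186. 275. 201.] 451 [0.383 0.196 0.013] [0.443 0.221 0.019]
```

```bash
python3 - <<'E'
import cv2
a=cv2.imread('pics/scene0.png')[140:300,230:450]; b=cv2.imread('pics/side0.png')[90:340,200:440]
cv2.imwrite('pics/a1.png',cv2.resize(a,None,fx=3.6,fy=3.6,interpolation=cv2.INTER_CUBIC))
cv2.imwrite('pics/b1.png',cv2.resize(b,None,fx=2.4,fy=2.4,interpolation=cv2.INTER_CUBIC))
E
```

```text
(no output)
```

View pics/a1.png

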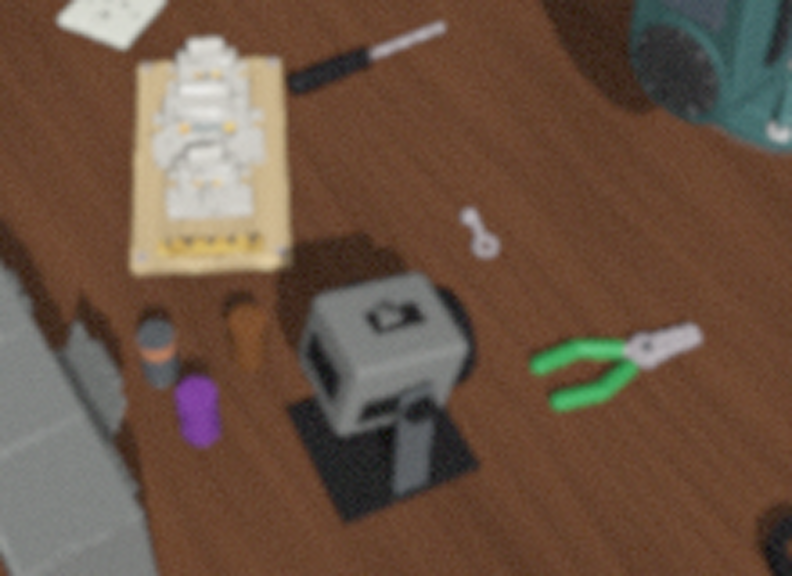

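View pics/b1.png

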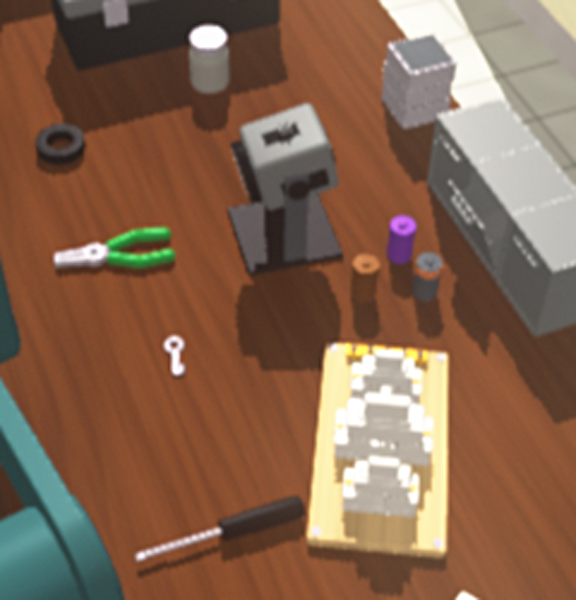

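```bash
python3 - <<'E'
from h import *
C={}
for n in ['scene','side']:
    f=np.load(n+'.npz'); C[n]=cloud(n,f['d'])
for n,P in C.items():
    P=P.reshape(-1,3)
    near=(abs(P[:,0]-.62)<.12)&(abs(P[:,1]-.155)<.12)
    Q=P[near&(P[:,2]>.165)]
    # RANSAC top plane
    best=None;rng=np.random.default_rng(0)
    for _ in range(400):
        a,b,c=Q[rng.choice(len(Q),3,False)]; nn=np.cross(b-a,c-a); L=np.linalg.norm(nn)
        if L<1e-5: continue
        nn/=L; nn*=np.sign(nn[2])
        if nn[2]<.9: continue
        m=abs((Q-a)@nn)<.003
        if best is None or m.sum()>best.sum(): best=m
    T=Q[best]; c=T.mean(0); nn=np.linalg.svd(T-c)[2][2]; nn*=np.sign(nn[2])
    print(n,'top',len(T),c.round(4),'n',nn.round(4),'tilt',np.arccos(nn[2]).round(3),'tiltdir',np.degrees(np.arctan2(nn[1],nn[0])).round(1))
    r=cv2.minAreaRect(T[:,:2].astype(np.float32)*1000); print('rect',r)
    h=(Q-c)@nn; S=Q[(h>.006)&(h<.02)]; print('switch pts',len(S),S.mean(0).round(4), (S.min(0)).round(4),S.max(0).round(4))
    # fuse fin
    B=(abs(P[:,0]-.6)<.13)&(abs(P[:,1]+.2)<.17)
    F=P[B&(P[:,2]>.101)]; print('fin',len(F),F.mean(0).round(4),cv2.minAreaRect(F[:,:2].astype(np.float32)*1000))
    F=P[B&(P[:,2]>.10-.012)&(P[:,2]<.1)]; print('small fins',len(F),F.mean(0).round(4))
    W=P[B&(P[:,2]>.010)&(P[:,2]<.022)]; print('board',len(W),cv2.minAreaRect(W[:,:2].astype(np.float32)*1000))
E
```

```text
scene top 695 [0.5936 0.1559 0.1812] n [-0.2189  0.0348  0.9751] tilt 0.224 tiltdir 171.0
rect ((588.0122680664062, 154.5072021484375), (82.28598022460938, 108.4173355102539), 84.09422302246094)
switch pts 24 [0.5974 0.1531 0.1935] [0.5886 0.1465 0.1884] [0.6049 0.1589 0.1976]
fin 48 [ 0.5712 -0.2093  0.106 ] ((571.1647338867188, -209.710205078125), (14.689982414245605, 45.061378479003906), 59.3613166809082)
small fins 101 [ 0.5735 -0.2066  0.0941]
board 1160 ((575.354248046875, -202.77694702148438), (273.2474365234375, 150.08360290527344), 62.24047088623047)
side top 515 [0.5898 0.1443 0.1807] n [-0.2296  0.0023  0.9733] tilt 0.232 tiltdir 179.4
rect ((587.341552734375, 146.72665405273438), (83.52395629882812, 109.22607421875), 83.594482421875)
switch pts 25 [0.5958 0.1459 0.192 ] [0.5545 0.1107 0.179 ] [0.6064 0.168  0.1977]
fin 93 [ 0.5715 -0.217   0.1067] ((580.0048828125, -191.8240203857422), (72.01866912841797, 46.938148498535156), 70.548095703125)
small fins 162 [ 0.5673 -0.2232  0.0941]
board 2248 ((594.8856811523438, -169.24884033203125), (364.02142333984375, 148.7566680908203), 62.54955291748047)
```

Candidates in the scene image: for the main fuse, carriers at about (287,161), (287,169) and (287,187). The middle one is largest and its fin top is 0.108 m high, which matches the main fuse. For the switch, there is only the block on the head at (340,227). The jar and pliers that the network reported are false hits.

```bash
cat >> h.py <<'E'
def Rl(psi,tau): return R.from_euler('z',psi).as_matrix()@R.from_euler('y',-tau).as_matrix()
def goto(p,Rt):
    o=get_obs(); R0=R.from_euler('xyz',o['ee_rot']).as_matrix()
    t=R0.T@(np.array(p)-o['tool_pos']); a=R.from_matrix(R0.T@Rt).as_rotvec()
    print('t',o['time'].__round__(2),'pos',o['tool_pos'].round(4),'| txyz',t.round(4),'axyz',a.round(4)); return t,a
E
python3 - <<'E'
from h import *
L=Rl(-.105,.23); T=np.stack([-L[:,0],L[:,1],-L[:,2]],1)
goto([.62,.15,.33],T)
E
```

```text
t 0.9 pos [ 0.1487 -0.5295  0.2135] | txyz [ 0.6375 -0.5268 -0.1166] axyz [-0.3172 -0.0607 -2.7464]
```

Call:
step_arm(steps=[{"jaw": 0.4,"tz": -0.05},{"jaw": 0.4,"tx": 0.03,"ty": -0.02,"tz": -0.1,"az": -0.15},{"jaw": 0.4,"tx": 0.07,"ty": -0.05,"tz": -0.117,"az": -0.3},{"jaw": 0.4,"tx": 0.11,"ty": -0.08,"tz": -0.117,"az": -0.45},{"jaw": 0.4,"tx": 0.15,"ty": -0.11,"tz": -0.117,"az": -0.6},{"jaw": 0.4,"tx": 0.19,"ty": -0.14,"tz": -0.117,"az": -0.75},{"jaw": 0.4,"tx": 0.23,"ty": -0.17,"tz": -0.117,"az": -0.9},{"jaw": 0.4,"tx": 0.27,"ty": -0.2,"tz": -0.117,"az": -1.05}])

```text
invalid input
```

```bash
python3 - <<'E'
from h import *
L=Rl(-.105,.23); T=np.stack([-L[:,0],L[:,1],-L[:,2]],1)
goto([.62,.15,.33],T)
E
```

```text
t 0.9 pos [ 0.1487 -0.5295  0.2135] | txyz [ 0.6375 -0.5268 -0.1166] axyz [-0.3172 -0.0607 -2.7464]
```

Call:
step_arm(steps=[{"jaw": 0.4,"tx": 0,"ty": 0,"tz": -0.05,"ax": 0,"ay": 0,"az": 0},{"jaw": 0.4,"tx": 0.03,"ty": -0.02,"tz": -0.1,"ax": 0,"ay": 0,"az": -0.15},{"jaw": 0.4,"tx": 0.07,"ty": -0.05,"tz": -0.117,"ax": 0,"ay": 0,"az": -0.3},{"jaw": 0.4,"tx": 0.11,"ty": -0.08,"tz": -0.117,"ax": 0,"ay": 0,"az": -0.45},{"jaw": 0.4,"tx": 0.15,"ty": -0.11,"tz": -0.117,"ax": 0,"ay": 0,"az": -0.6},{"jaw": 0.4,"tx": 0.19,"ty": -0.14,"tz": -0.117,"ax": 0,"ay": 0,"az": -0.75},{"jaw": 0.4,"tx": 0.23,"ty": -0.17,"tz": -0.117,"ax": 0,"ay": 0,"az": -0.9},{"jaw": 0.4,"tx": 0.27,"ty": -0.2,"tz": -0.117,"ax": 0,"ay": 0,"az": -1.05}])

```text
time: 1.7
tool_pos: [0.3483, -0.2715, 0.3308]
ee_rot: [3.14, 0.001, 1.33]
wrist_force: [0.8, -0.3, 0.2]
width: 0.0378
```

```bash
python3 - <<'E'
from h import *
L=Rl(-.105,.23); T=np.stack([-L[:,0],L[:,1],-L[:,2]],1)
goto([.62,.15,.33],T)
E
```

```text
t 1.7 pos [ 0.3483 -0.2715  0.3308] | txyz [0.4742 0.1631 0.0007] axyz [-0.196  -0.1697 -1.6987]
```

Call:
step_arm(steps=[{"jaw": 0.4,"tx": 0.05,"ty": 0.018,"tz": 0,"ax": -0.02,"ay": -0.02,"az": -0.14},{"jaw": 0.4,"tx": 0.1,"ty": 0.036,"tz": 0,"ax": -0.03,"ay": -0.03,"az": -0.28},{"jaw": 0.4,"tx": 0.15,"ty": 0.054,"tz": 0,"ax": -0.05,"ay": -0.04,"az": -0.42},{"jaw": 0.4,"tx": 0.19,"ty": 0.07,"tz": 0,"ax": -0.06,"ay": -0.06,"az": -0.56},{"jaw": 0.4,"tx": 0.24,"ty": 0.085,"tz": 0,"ax": -0.08,"ay": -0.07,"az": -0.7},{"jaw": 0.4,"tx": 0.28,"ty": 0.1,"tz": 0,"ax": -0.1,"ay": -0.08,"az": -0.84},{"jaw": 0.4,"tx": 0.33,"ty": 0.115,"tz": 0,"ax": -0.11,"ay": -0.1,"az": -0.98},{"jaw": 0.4,"tx": 0.37,"ty": 0.13,"tz": 0,"ax": -0.13,"ay": -0.11,"az": -1.12}])

```text
time: 2.5
tool_pos: [0.5636, 0.0595, 0.3308]
ee_rot: [3.092, 0.156, 2.456]
wrist_force: [-0.1, -0.4, -0.3]
width: 0.0378
```

```bash
python3 - <<'E'
from h import *
L=Rl(-.105,.23); T=np.stack([-L[:,0],L[:,1],-L[:,2]],1)
goto([.62,.15,.33],T)
E
```

```text
t 2.5 pos [0.5636 0.0595 0.3308] | txyz [0.0136 0.1057 0.0039] axyz [-0.0636 -0.0577 -0.5716]
```

Call:
step_arm(steps=[{"jaw": 0.4,"tx": 0.003,"ty": 0.026,"tz": 0.001,"ax": -0.016,"ay": -0.014,"az": -0.143},{"jaw": 0.4,"tx": 0.007,"ty": 0.053,"tz": 0.002,"ax": -0.032,"ay": -0.029,"az": -0.286},{"jaw": 0.2,"tx": 0.01,"ty": 0.08,"tz": 0.003,"ax": -0.048,"ay": -0.043,"az": -0.43},{"jaw": 0.0,"tx": 0.0136,"ty": 0.1057,"tz": 0.004,"ax": -0.0636,"ay": -0.0577,"az": -0.5716},{"jaw": 0.0,"tx": 0.0136,"ty": 0.1057,"tz": 0.004,"ax": -0.0636,"ay": -0.0577,"az": -0.5716},{"jaw": 0.0,"tx": 0.0136,"ty": 0.1057,"tz": 0.004,"ax": -0.0636,"ay": -0.0577,"az": -0.5716}])

```text
time: 3.1
tool_pos: [0.6198, 0.1499, 0.3295]
ee_rot: [-3.141, 0.229, 3.035]
wrist_force: [0.8, 0.9, -0.1]
width: 0.0091
```

```bash
cat >> h.py <<'E'
def wcloud(d):
    K,o,Rm=cam('wrist'); v,u=np.mgrid[:400,:640]
    x=(u-K[0,2])/K[0,0]; y=(v-K[1,2])/K[1,1]; th=np.hypot(x,y); s=np.where(th>1e-6,np.tan(np.minimum(th,1.5))/np.maximum(th,1e-6),1)
    return np.stack([x*s*d,y*s*d,d],-1)@Rm.T+o
E
python3 - <<'E'
from h import *
print(get_obs()['tool_pos'])
P0=cam('wrist'); print(P0[1].round(3),P0[2].round(2))
p,d=snapshot('wrist'); P=wcloud(d); cv2.imwrite('pics/w1.png',p[...,::-1]); np.savez('w1.npz',p=p,d=d,P=P)
Q=P[(d>0)&(abs(P[...,0]-.59)<.08)&(abs(P[...,1]-.15)<.07)&(P[...,2]>.15)&(P[...,2]<.21)]
rng=np.random.default_rng(0);best=None
for _ in range(500):
    a,b,c=Q[rng.choice(len(Q),3,False)]; nn=np.cross(b-a,c-a); nn/=np.linalg.norm(nn)+1e-12; nn*=np.sign(nn[2])
    if nn[2]<.9: continue
    m=abs((Q-a)@nn)<.0025
    if best is None or m.sum()>best.sum(): best=m
T=Q[best]; c=T.mean(0); nn=np.linalg.svd(T-c,full_matrices=False)[2][2]; nn*=np.sign(nn[2])
print('top',len(T),c.round(4),nn.round(4),'tilt',np.arccos(nn[2]).round(3),np.degrees(np.arctan2(nn[1],nn[0])).round(1))
tau=np.arccos(nn[2])
r=cv2.minAreaRect(T[:,:2].astype(np.float32)*1000); print(r)
h=(Q-c)@nn; S=Q[(h>.007)&(h<.016)]; print('sw',len(S),np.median(S,0).round(4),cv2.minAreaRect(S[:,:2].astype(np.float32)*1000))
E
```

```text
[0.61979881 0.14988732 0.32951948]
[0.517 0.162 0.481] [[ 0.11  0.89  0.44]
 [ 0.99 -0.09 -0.05]
 [-0.    0.44 -0.9 ]]
top 7348 [0.5911 0.1519 0.1815] [-0.2229  0.0255  0.9745] tilt 0.226 173.5
((587.362060546875, 152.06602478027344), (81.0062484741211, 109.04116821289062), 82.89114379882812)
sw 196 [0.596  0.1514 0.1943] ((596.4017333984375, 151.01365661621094), (11.544981002807617, 14.836560249328613), 83.82876586914062)
```

View pics/w1.png

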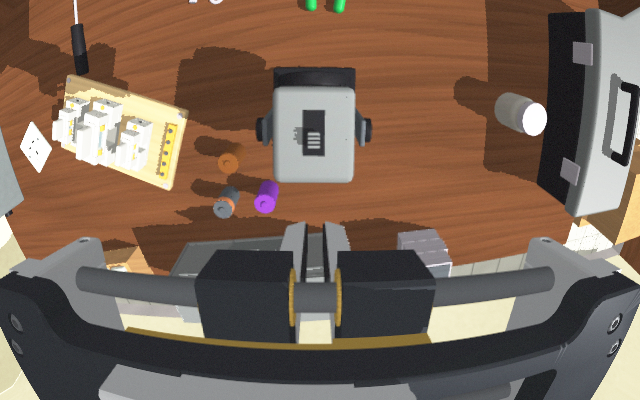

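```bash
cat >> h.py <<'E'
L=Rl(-.118,.227); lx,ly,lz=L.T; T=np.stack([-lx,ly,-lz],1)
c=np.array([.5911,.1519,.1815]); s=np.array([.5964,.1512,.194]); s=s-((s-c)@lz)*lz  # switch foot on head top
lens=np.array([.5397,.158,.1265])
E
python3 - <<'E'
from h import *
print(s)
goto(s+lx*.024+lz*.042,T);goto(s+lx*.024+lz*.0125,T)
E
```

```text
[0.59885309 0.15090918 0.18330531]
t 3.15 pos [0.6198 0.1494 0.3299] | txyz [ 0.0297 -0.0008  0.0961] axyz [0.0021 0.0025 0.0106]
t 3.15 pos [0.6198 0.1494 0.3299] | txyz [ 0.0298 -0.0009  0.1256] axyz [0.0021 0.0025 0.0106]
```

Call:
step_arm(steps=[{"jaw": 0,"tx": 0.03,"ty": -0.001,"tz": 0.045,"ax": 0,"ay": 0,"az": 0.01},{"jaw": 0,"tx": 0.03,"ty": -0.001,"tz": 0.08,"ax": 0.002,"ay": 0.002,"az": 0.01},{"jaw": 0,"tx": 0.03,"ty": -0.001,"tz": 0.1,"ax": 0.002,"ay": 0.002,"az": 0.01},{"jaw": 0,"tx": 0.03,"ty": -0.001,"tz": 0.112,"ax": 0.002,"ay": 0.002,"az": 0.01},{"jaw": 0,"tx": 0.03,"ty": -0.001,"tz": 0.119,"ax": 0.002,"ay": 0.002,"az": 0.01},{"jaw": 0,"tx": 0.03,"ty": -0.001,"tz": 0.1235,"ax": 0.002,"ay": 0.002,"az": 0.01},{"jaw": 0,"tx": 0.03,"ty": -0.001,"tz": 0.125,"ax": 0.002,"ay": 0.002,"az": 0.01},{"jaw": 0,"tx": 0.03,"ty": -0.001,"tz": 0.125,"ax": 0.002,"ay": 0.002,"az": 0.01}])

```text
time: 3.95
tool_pos: [0.6195, 0.1485, 0.2026]
ee_rot: [3.141, 0.229, 3.024]
wrist_force: [0.6, 0.1, 0.4]
width: 0.0004
```

```bash
python3 - <<'E'
from h import *
o=get_obs(); print(o['wrist_force'],((o['tool_pos']-s)@L*1000).round(1))
goto(s+lx*.0145+lz*.0125,T);goto(s+lx*.0025+lz*.0125,T)
p,d=snapshot('wrist'); cv2.imwrite('pics/w2.png',p[60:320,160:480,::-1].repeat(2,0).repeat(2,1))
E
```

```text
[0.61069553 0.1112157  0.37117538] [24.6 -0.  14.2]
t 3.95 pos [0.6195 0.1485 0.2026] | txyz [0.0101 0.     0.0017] axyz [0.0006 0.0025 0.0003]
t 3.95 pos [0.6195 0.1485 0.2026] | txyz [0.0221 0.     0.0016] axyz [0.0006 0.0025 0.0003]
```

View pics/w2.png

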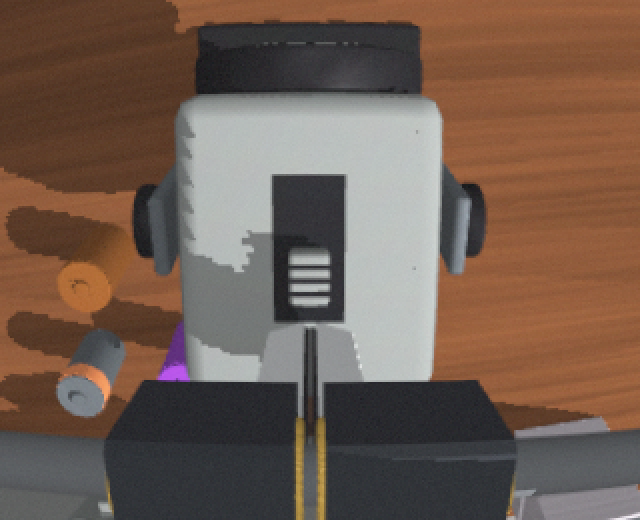

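The closed fingertips are at (310,325) in the crop, centred just behind the switch block at (310,278). Next I push.

Call:
step_arm(steps=[{"jaw": 0,"tx": 0.004,"ty": 0,"tz": 0.002,"ax": 0,"ay": 0,"az": 0},{"jaw": 0,"tx": 0.008,"ty": 0,"tz": 0.002,"ax": 0,"ay": 0,"az": 0},{"jaw": 0,"tx": 0.011,"ty": 0,"tz": 0.002,"ax": 0,"ay": 0,"az": 0},{"jaw": 0,"tx": 0.014,"ty": 0,"tz": 0.002,"ax": 0,"ay": 0,"az": 0},{"jaw": 0,"tx": 0.017,"ty": 0,"tz": 0.002,"ax": 0,"ay": 0,"az": 0},{"jaw": 0,"tx": 0.019,"ty": 0,"tz": 0.002,"ax": 0,"ay": 0,"az": 0},{"jaw": 0,"tx": 0.02,"ty": 0,"tz": 0.002,"ax": 0,"ay": 0,"az": 0},{"jaw": 0,"tx": 0.02,"ty": 0,"tz": 0.002,"ax": 0,"ay": 0,"az": 0}])

```text
time: 4.8
tool_pos: [0.6004, 0.1508, 0.1963]
ee_rot: [3.141, 0.229, 3.024]
wrist_force: [0.8, -0.2, 1.8]
width: 0.0005
```

```bash
python3 - <<'E'
from h import *
o=get_obs(); print(o['wrist_force'],o['wrist_force']@L,((o['tool_pos']-s)@L*1000).round(1))
p,d=snapshot('wrist'); cv2.imwrite('pics/w3.png',p[60:320,160:480,::-1].repeat(2,0).repeat(2,1))
E
```

```text
[ 0.83488095 -0.24336542  1.84129948] [ 1.25011621 -0.14338559  1.60102677] [ 4.4  0.1 12.3]
```

View pics/w3.png

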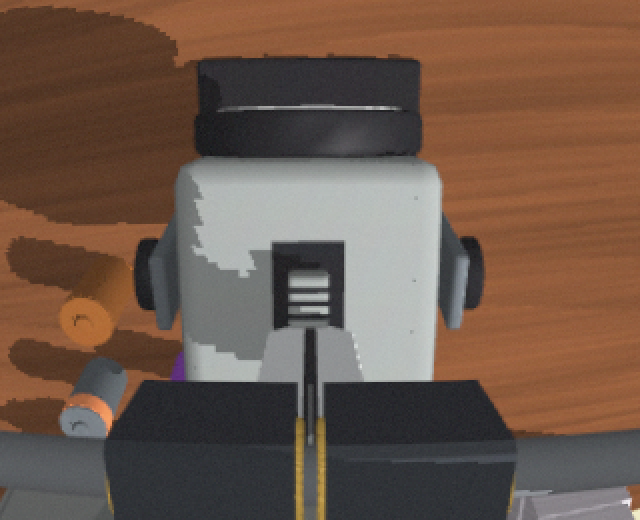

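The block's front was 73 px behind the slot's front end and is now 29 px behind it. That is about 12 mm of travel, so I push a little further.

Call:
step_arm(steps=[{"jaw": 0,"tx": 0.001,"ty": 0,"tz": 0,"ax": 0,"ay": 0,"az": 0},{"jaw": 0,"tx": 0.002,"ty": 0,"tz": 0,"ax": 0,"ay": 0,"az": 0},{"jaw": 0,"tx": 0.003,"ty": 0,"tz": 0,"ax": 0,"ay": 0,"az": 0},{"jaw": 0,"tx": 0.003,"ty": 0,"tz": 0,"ax": 0,"ay": 0,"az": 0}])

```text
time: 5.25
tool_pos: [0.5983, 0.151, 0.1966]
ee_rot: [3.141, 0.232, 3.024]
wrist_force: [3.3, 0.2, 3.9]
width: 0.0007
```

```bash
python3 - <<'E'
from h import *
o=get_obs(); print(o['wrist_force']@L,((o['tool_pos']-s)@L*1000).round(1))
E
```

```text
[4.08187002 0.5589905  3.05431087] [ 2.4  0.1 13. ]
```

Call:
step_arm(steps=[{"jaw": 0,"tx": -0.003,"ty": 0,"tz": 0,"ax": 0,"ay": 0,"az": 0},{"jaw": 0,"tx": -0.005,"ty": 0,"tz": -0.02,"ax": 0,"ay": 0,"az": 0},{"jaw": 0,"tx": -0.005,"ty": 0,"tz": -0.06,"ax": 0,"ay": 0,"az": 0},{"jaw": 0.3,"tx": -0.005,"ty": 0,"tz": -0.1,"ax": 0,"ay": 0,"az": 0},{"jaw": 0.45,"tx": -0.005,"ty": 0,"tz": -0.12,"ax": 0,"ay": 0,"az": 0},{"jaw": 0.45,"tx": -0.005,"ty": 0,"tz": -0.12,"ax": 0,"ay": 0,"az": 0}])

```text
time: 5.85
tool_pos: [0.5755, 0.1542, 0.318]
ee_rot: [3.139, 0.235, 3.024]
wrist_force: [0.1, 0.4, -0.1]
width: 0.0208
```

```bash
python3 - <<'E'
from h import *
p,d=snapshot('wrist'); P=wcloud(d); cv2.imwrite('pics/w4.png',p[...,::-1])
Q=P[(d>0)&(abs(P[...,0]-.59)<.08)&(abs(P[...,1]-.15)<.07)&(P[...,2]>.15)&(P[...,2]<.21)]
h=(Q-c)@lz; T0=Q[abs(h)<.004]; c2=T0.mean(0); nn=np.linalg.svd(T0-c2,full_matrices=False)[2][2]; nn*=np.sign(nn[2])
print('top',c2.round(4),nn.round(4),np.arccos(nn[2]),cv2.minAreaRect(T0[:,:2].astype(np.float32)*1000))
h=(Q-c2)@nn; S=Q[(h>.007)&(h<.016)]; print('sw',len(S),((S.mean(0)-s)@L*1000).round(1),cv2.minAreaRect(S[:,:2].astype(np.float32)*1000))
B=(d>0)&(abs(P[...,0]-.575)<.13)&(abs(P[...,1]+.2)<.15)
F=P[B&(P[...,2]>.101)&(P[...,2]<.115)]; print('fin',len(F),F.mean(0).round(4),F[:,2].max().round(4),cv2.minAreaRect(F[:,:2].astype(np.float32)*1000))
goto([.5712,-.21,.24],R.from_euler('xyz',[np.pi,0,np.pi-.482]).as_matrix())
E
```

```text
top [0.588  0.1521 0.1779] [-0.2192  0.0265  0.9753] 0.22260566299911505 ((583.9340209960938, 152.43177795410156), (78.93244934082031, 106.84700775146484), 82.99980163574219)
sw 191 [-16.1  -0.    8.2] ((581.8675537109375, 152.92469787597656), (10.72464656829834, 15.123363494873047), 83.23228454589844)
fin 188 [ 0.5693 -0.2106  0.1046] 0.1071 ((570.0039672851562, -211.84036254882812), (13.803250312805176, 49.41852569580078), 61.29111862182617)
t 5.9 pos [0.5752 0.1539 0.3149] | txyz [-0.0204 -0.362   0.0812] axyz [0.0437 0.2287 0.3631]
```

Call:
step_arm(steps=[{"jaw": 0.45,"tx": -0.002,"ty": -0.045,"tz": 0.005,"ax": 0.005,"ay": 0.028,"az": 0.045},{"jaw": 0.45,"tx": -0.005,"ty": -0.09,"tz": 0.015,"ax": 0.01,"ay": 0.057,"az": 0.09},{"jaw": 0.45,"tx": -0.007,"ty": -0.135,"tz": 0.025,"ax": 0.016,"ay": 0.085,"az": 0.136},{"jaw": 0.45,"tx": -0.01,"ty": -0.18,"tz": 0.035,"ax": 0.022,"ay": 0.114,"az": 0.18},{"jaw": 0.45,"tx": -0.013,"ty": -0.225,"tz": 0.05,"ax": 0.027,"ay": 0.142,"az": 0.225},{"jaw": 0.45,"tx": -0.015,"ty": -0.27,"tz": 0.06,"ax": 0.033,"ay": 0.17,"az": 0.27},{"jaw": 0.45,"tx": -0.018,"ty": -0.315,"tz": 0.07,"ax": 0.038,"ay": 0.2,"az": 0.317},{"jaw": 0.45,"tx": -0.02,"ty": -0.362,"tz": 0.081,"ax": 0.0437,"ay": 0.2287,"az": 0.363}])

```text
time: 6.7
tool_pos: [0.5691, -0.2109, 0.2359]
ee_rot: [3.141, -0.008, 2.658]
wrist_force: [1.0, 0.2, 0.0]
width: 0.042
```

```bash
python3 - <<'E'
from h import *
p,d=snapshot('wrist'); P=wcloud(d); cv2.imwrite('pics/w5.png',p[:,:,::-1])
B=(d>0)&(abs(P[...,0]-.575)<.13)&(abs(P[...,1]+.2)<.15)
F=P[B&(P[...,2]>.101)&(P[...,2]<.115)]; print('fin',len(F),F.mean(0).round(4),F[:,2].max().round(4),cv2.minAreaRect(F[:,:2].astype(np.float32)*1000))
W=P[B&(P[...,2]>.008)&(P[...,2]<.022)]; print(cv2.minAreaRect(W[:,:2].astype(np.float32)*1000))
goto([.5705,-.211,.088],R.from_euler('xyz',[np.pi,0,np.pi-.482]).as_matrix())
E
```

```text
fin 570 [ 0.5686 -0.2208  0.1037] 0.1069 ((569.0069580078125, -221.09823608398438), (11.158803939819336, 48.67982482910156), 61.823036193847656)
((563.6065063476562, -210.0038299560547), (271.7861633300781, 172.19354248046875), 60.59315490722656)
t 6.75 pos [ 0.5678 -0.2187  0.2319] | txyz [-0.0004  0.0089  0.1439] axyz [-0.0061 -0.012  -0.0108]
```

View pics/w5.png

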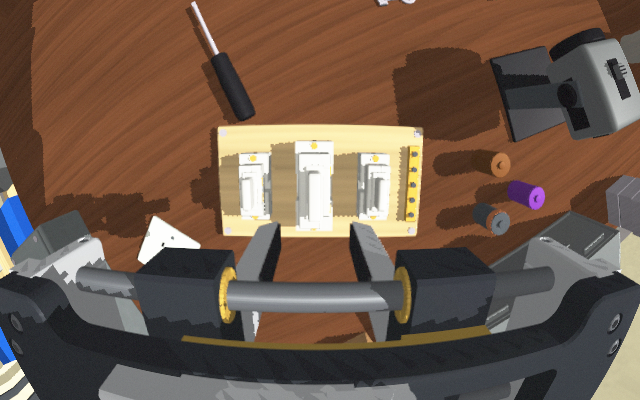

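The wrist view shows the main carrier at (314,185), the largest of the three, with small ones at (252,190) and (377,190). The brass bar is to the right at (414,185). The arm was still settling during that picture, so I go down a bit and measure again.

Call:
step_arm(steps=[{"jaw": 0.45,"tx": 0,"ty": 0.007,"tz": 0.03,"ax": -0.006,"ay": -0.012,"az": -0.011},{"jaw": 0.45,"tx": 0,"ty": 0.007,"tz": 0.06,"ax": -0.006,"ay": -0.012,"az": -0.011},{"jaw": 0.45,"tx": 0,"ty": 0.007,"tz": 0.08,"ax": -0.006,"ay": -0.012,"az": -0.011},{"jaw": 0.45,"tx": 0,"ty": 0.007,"tz": 0.085,"ax": -0.006,"ay": -0.012,"az": -0.011},{"jaw": 0.45,"tx": 0,"ty": 0.007,"tz": 0.085,"ax": -0.006,"ay": -0.012,"az": -0.011},{"jaw": 0.45,"tx": 0,"ty": 0.007,"tz": 0.085,"ax": -0.006,"ay": -0.012,"az": -0.011}])

```text
time: 7.35
tool_pos: [0.5702, -0.2124, 0.1473]
ee_rot: [3.142, 0.0, 2.66]
wrist_force: [-0.6, -0.5, 0.8]
width: 0.0424
```

```bash
python3 - <<'E'
from h import *
print(get_obs()['qvel'].round(3))
p,d=snapshot('wrist'); P=wcloud(d); cv2.imwrite('pics/w6.png',p[:,:,::-1])
B=(d>0)&(abs(P[...,0]-.575)<.13)&(abs(P[...,1]+.2)<.15)
F=P[B&(P[...,2]>.101)&(P[...,2]<.115)]; v,u=np.where(B&(P[...,2]>.101)&(P[...,2]<.115))
print('fin',len(F),F.mean(0).round(4),F[:,2].max().round(4),cv2.minAreaRect(F[:,:2].astype(np.float32)*1000),u.min(),u.max(),v.min(),v.max())
W=P[B&(P[...,2]>.008)&(P[...,2]<.022)]; print(cv2.minAreaRect(W[:,:2].astype(np.float32)*1000))
goto([.5705,-.2115,.088],R.from_euler('xyz',[np.pi,0,np.pi-.482]).as_matrix())
E
```

```text
[ 0.001 -0.016 -0.026 -0.001  0.     0.002]
fin 1212 [ 0.5698 -0.2119  0.1082] 0.1109 ((571.1800537109375, -212.94009399414062), (13.2003173828125, 50.18819808959961), 62.700992584228516) 305 323 187 254
((565.2125854492188, -200.0115509033203), (271.37939453125, 174.83071899414062), 61.09931564331055)
t 7.4 pos [ 0.5706 -0.2126  0.1481] | txyz [0.0007 0.0009 0.0601] axyz [0.0001 0.0019 0.0004]
```

Call:
step_arm(steps=[{"jaw": 0.4,"tx": 0,"ty": 0,"tz": 0.025,"ax": 0,"ay": 0.002,"az": 0},{"jaw": 0.4,"tx": 0,"ty": 0,"tz": 0.045,"ax": 0,"ay": 0.002,"az": 0},{"jaw": 0.4,"tx": 0,"ty": 0,"tz": 0.055,"ax": 0,"ay": 0.002,"az": 0},{"jaw": 0.4,"tx": 0,"ty": 0,"tz": 0.058,"ax": 0,"ay": 0.002,"az": 0},{"jaw": 0.4,"tx": 0,"ty": 0,"tz": 0.059,"ax": 0,"ay": 0.002,"az": 0},{"jaw": 0.2,"tx": 0,"ty": 0,"tz": 0.059,"ax": 0,"ay": 0.002,"az": 0},{"jaw": 0.0,"tx": 0,"ty": 0,"tz": 0.059,"ax": 0,"ay": 0.002,"az": 0},{"jaw": 0.0,"tx": 0,"ty": 0,"tz": 0.059,"ax": 0,"ay": 0.002,"az": 0}])

```text
time: 8.2
tool_pos: [0.5712, -0.2128, 0.0901]
ee_rot: [3.141, 0.002, 2.66]
wrist_force: [-0.2, -0.7, 1.0]
width: 0.017
```

Call:
step_arm(steps=[{"jaw": 0.0,"tx": 0,"ty": 0,"tz": 0,"ax": 0,"ay": 0,"az": 0},{"jaw": 0.0,"tx": 0,"ty": 0,"tz": 0,"ax": 0,"ay": 0,"az": 0},{"jaw": 0.0,"tx": 0,"ty": 0,"tz": 0,"ax": 0,"ay": 0,"az": 0}])

```text
time: 8.5
tool_pos: [0.5711, -0.213, 0.0902]
ee_rot: [-3.142, 0.002, 2.66]
wrist_force: [-1.4, -0.7, 0.1]
width: 0.0121
```

Call:
step_arm(steps=[{"jaw": 0.0,"tx": 0,"ty": 0,"tz": -0.005,"ax": 0,"ay": 0,"az": 0},{"jaw": 0.0,"tx": 0,"ty": 0,"tz": -0.01,"ax": 0,"ay": 0,"az": 0},{"jaw": 0.0,"tx": 0,"ty": 0,"tz": -0.016,"ax": 0,"ay": 0,"az": 0},{"jaw": 0.0,"tx": 0,"ty": 0,"tz": -0.022,"ax": 0,"ay": 0,"az": 0},{"jaw": 0.0,"tx": 0,"ty": 0,"tz": -0.03,"ax": 0,"ay": 0,"az": 0},{"jaw": 0.0,"tx": 0,"ty": 0,"tz": -0.045,"ax": 0,"ay": 0,"az": 0},{"jaw": 0.0,"tx": 0,"ty": 0,"tz": -0.07,"ax": 0,"ay": 0,"az": 0},{"jaw": 0.0,"tx": 0,"ty": 0,"tz": -0.1,"ax": 0,"ay": 0,"az": 0}])

```text
time: 9.3
tool_pos: [0.5707, -0.2127, 0.1916]
ee_rot: [-3.142, 0.001, 2.66]
wrist_force: [0.6, 0.6, -2.0]
width: 0.0131
```

Call:
step_arm(steps=[{"jaw": 0.0,"tx": 0,"ty": 0,"tz": -0.03,"ax": 0,"ay": 0,"az": 0},{"jaw": 0.0,"tx": 0,"ty": 0,"tz": -0.06,"ax": 0,"ay": 0,"az": 0},{"jaw": 0.0,"tx": 0,"ty": 0,"tz": -0.06,"ax": 0,"ay": 0,"az": 0},{"jaw": 0.0,"tx": 0,"ty": 0,"tz": -0.06,"ax": 0,"ay": 0,"az": 0},{"jaw": 0.0,"tx": 0,"ty": 0,"tz": -0.06,"ax": 0,"ay": 0,"az": 0}])

```text
time: 9.8
tool_pos: [0.5699, -0.2123, 0.2497]
ee_rot: [-3.141, -0.002, 2.66]
wrist_force: [-0.3, 0.2, -1.7]
width: 0.013
```

```bash
python3 - <<'E'
from h import *
p,d=snapshot('side'); cv2.imwrite('pics/s2.png',cv2.resize(p[90:340,200:440,::-1],None,fx=2.4,fy=2.4))
P=cloud('side',d); o=get_obs()
print(get_obs()['wrist_force'])
print((P[(d>0)&(abs(P[...,0]-.59)<.1)&(abs(P[...,1]-.15)<.1)&(P[...,2]>.17)]).mean(0))
# final pose: tool x=ly, y=lx, z=-lz ; grasp offset: TCP is 3mm below fin mid along tool z
Tf=np.stack([ly,lx,-lz],1); fin=lens-.117*lx+.030*lz; tcp=fin-.003*lz
print('lens',lens,'fin',fin,'tcp',tcp)
way=tcp-.06*lx; goto([.40,.0,.27],R.from_euler('xyz',[np.pi,0,np.pi-.482-.6]).as_matrix()); goto(way,Tf); goto(tcp,Tf)
E
```

```text
[ 0.35342142  1.07772692 -1.63141499]
[0.59106935 0.12049056 0.17948638]
lens [0.5397 0.158  0.1265] fin [0.41978955 0.17221547 0.12939888] tcp [0.42046002 0.17213599 0.12647585]
t 9.85 pos [ 0.5698 -0.2122  0.2491] | txyz [ 0.2489  0.1094 -0.0201] axyz [-0.0011 -0.0031  0.6004]
t 9.85 pos [ 0.5698 -0.2122  0.2491] | txyz [0.3646 0.2507 0.1373] axyz [-0.2008 -0.1397  1.2014]
t 9.85 pos [ 0.5698 -0.2122  0.2491] | txyz [0.31   0.2715 0.1236] axyz [-0.2008 -0.1397  1.2014]
```

View pics/s2.png

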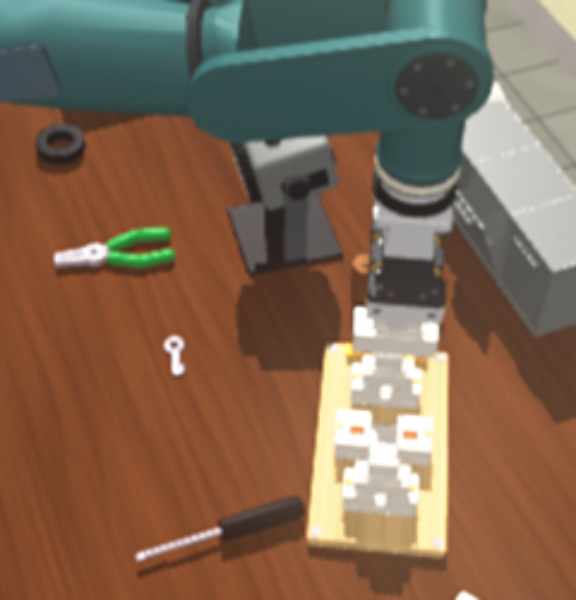

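Call:
step_arm(steps=[{"jaw": 0.0,"tx": 0.03,"ty": 0.013,"tz": -0.005,"ax": 0,"ay": 0,"az": 0.07},{"jaw": 0.0,"tx": 0.065,"ty": 0.028,"tz": -0.01,"ax": 0,"ay": 0,"az": 0.15},{"jaw": 0.0,"tx": 0.1,"ty": 0.044,"tz": -0.02,"ax": 0,"ay": 0,"az": 0.24},{"jaw": 0.0,"tx": 0.135,"ty": 0.06,"tz": -0.02,"ax": 0,"ay": 0,"az": 0.33},{"jaw": 0.0,"tx": 0.17,"ty": 0.075,"tz": -0.02,"ax": 0,"ay": 0,"az": 0.42},{"jaw": 0.0,"tx": 0.205,"ty": 0.09,"tz": -0.02,"ax": 0,"ay": 0,"az": 0.51},{"jaw": 0.0,"tx": 0.235,"ty": 0.103,"tz": -0.02,"ax": 0,"ay": 0,"az": 0.57},{"jaw": 0.0,"tx": 0.249,"ty": 0.11,"tz": -0.02,"ax": 0,"ay": 0,"az": 0.6}])

```text
time: 10.65
tool_pos: [0.3979, 0.0023, 0.2685]
ee_rot: [-3.138, -0.005, 2.06]
wrist_force: [-0.5, 0.3, -0.8]
width: 0.013
```

```bash
python3 - <<'E'
from h import *
Tf=np.stack([ly,lx,-lz],1); tcp=lens-.117*lx+.027*lz
goto(tcp-.06*lx+.06*lz,Tf); goto(tcp-.03*lx,Tf)
E
```

```text
t 10.65 pos [0.3979 0.0023 0.2685] | txyz [0.1799 0.041  0.0977] axyz [-0.2251 -0.0722  0.6042]
t 10.65 pos [0.3979 0.0023 0.2685] | txyz [0.1553 0.0763 0.1492] axyz [-0.2251 -0.0722  0.6042]
```

Call:
step_arm(steps=[{"jaw": 0.0,"tx": 0.02,"ty": 0.005,"tz": 0.01,"ax": -0.028,"ay": -0.009,"az": 0.075},{"jaw": 0.0,"tx": 0.05,"ty": 0.012,"tz": 0.025,"ax": -0.062,"ay": -0.02,"az": 0.168},{"jaw": 0.0,"tx": 0.08,"ty": 0.018,"tz": 0.043,"ax": -0.1,"ay": -0.032,"az": 0.27},{"jaw": 0.0,"tx": 0.11,"ty": 0.025,"tz": 0.06,"ax": -0.137,"ay": -0.044,"az": 0.37},{"jaw": 0.0,"tx": 0.14,"ty": 0.032,"tz": 0.076,"ax": -0.175,"ay": -0.056,"az": 0.47},{"jaw": 0.0,"tx": 0.165,"ty": 0.038,"tz": 0.09,"ax": -0.206,"ay": -0.066,"az": 0.553},{"jaw": 0.0,"tx": 0.18,"ty": 0.041,"tz": 0.098,"ax": -0.225,"ay": -0.072,"az": 0.604},{"jaw": 0.0,"tx": 0.18,"ty": 0.041,"tz": 0.098,"ax": -0.225,"ay": -0.072,"az": 0.604}])

```text
time: 11.45
tool_pos: [0.3459, 0.1816, 0.1675]
ee_rot: [2.921, 0.003, 1.458]
wrist_force: [-0.0, -1.2, -1.3]
width: 0.013
```

```bash
python3 - <<'E'
from h import *
Tf=np.stack([ly,lx,-lz],1); tcp=lens-.117*lx+.027*lz
goto(tcp,Tf)
p,d=snapshot('scene'); P=cloud('scene',d); cv2.imwrite('pics/c3.png',cv2.resize(p[140:320,250:470,::-1],None,fx=3.2,fy=3.2))
Q=P[(d>0)&(abs(P[...,0]-.59)<.08)&(abs(P[...,1]-.15)<.07)&(P[...,2]>.15)&(P[...,2]<.21)]
h=(Q-c)@lz; T0=Q[abs(h)<.006]; c2=T0.mean(0); nn=np.linalg.svd(T0-c2,full_matrices=False)[2][2]; nn*=np.sign(nn[2])
print('top',c2.round(4),nn.round(4),cv2.minAreaRect(T0[:,:2].astype(np.float32)*1000))
E
```

```text
t 11.45 pos [0.3459 0.1816 0.1675] | txyz [-0.0009  0.0644  0.0565] axyz [-0.0063  0.0017  0.0056]
top [0.5943 0.1565 0.1812] [-0.2193  0.0338  0.9751] ((587.9056396484375, 154.6625213623047), (84.14026641845703, 111.71281433105469), 83.4944076538086)
```

View pics/c3.png

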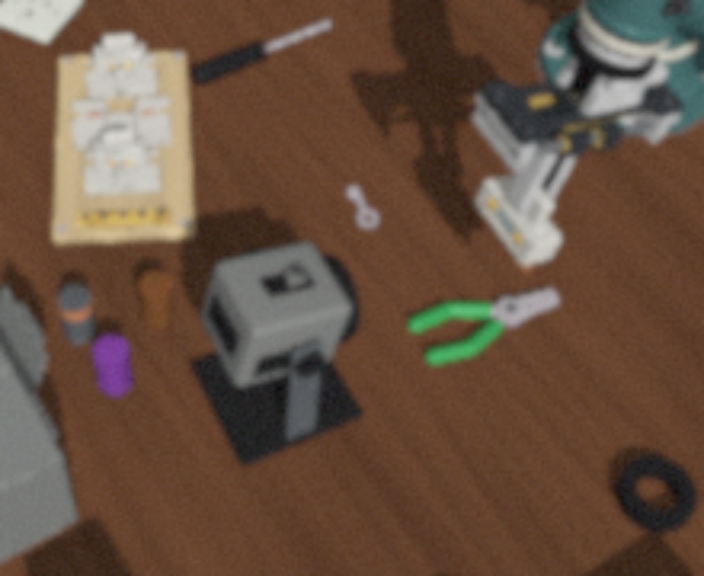

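The lantern hasn't moved, its switch is at the front of its slot at (285,278), and the fuse's open side faces the glass. Now I move to the final pose.

Call:
step_arm(steps=[{"jaw": 0.0,"tx": 0,"ty": 0.008,"tz": 0.01,"ax": -0.002,"ay": 0,"az": 0.002},{"jaw": 0.0,"tx": 0,"ty": 0.02,"tz": 0.022,"ax": -0.004,"ay": 0.001,"az": 0.004},{"jaw": 0.0,"tx": -0.001,"ty": 0.032,"tz": 0.034,"ax": -0.006,"ay": 0.002,"az": 0.006},{"jaw": 0.0,"tx": -0.001,"ty": 0.044,"tz": 0.045,"ax": -0.006,"ay": 0.002,"az": 0.006},{"jaw": 0.0,"tx": -0.001,"ty": 0.055,"tz": 0.053,"ax": -0.006,"ay": 0.002,"az": 0.006},{"jaw": 0.0,"tx": -0.001,"ty": 0.062,"tz": 0.0565,"ax": -0.006,"ay": 0.002,"az": 0.006},{"jaw": 0.0,"tx": -0.001,"ty": 0.0644,"tz": 0.0565,"ax": -0.006,"ay": 0.002,"az": 0.006},{"jaw": 0.0,"tx": -0.001,"ty": 0.0644,"tz": 0.0565,"ax": -0.006,"ay": 0.002,"az": 0.006}])

```text
time: 12.3
tool_pos: [0.4224, 0.1709, 0.1283]
ee_rot: [2.912, -0.001, 1.451]
wrist_force: [-0.9, 0.3, -1.5]
width: 0.0128
```

Call:
step_arm(steps=[{"jaw": 0.0,"tx": 0,"ty": 0,"tz": 0,"ax": 0,"ay": 0,"az": 0},{"jaw": 0.0,"tx": 0,"ty": 0,"tz": 0,"ax": 0,"ay": 0,"az": 0},{"jaw": 0.0,"tx": 0,"ty": 0,"tz": 0,"ax": 0,"ay": 0,"az": 0}])

```text
time: 12.6
tool_pos: [0.4222, 0.1712, 0.1287]
ee_rot: [2.912, -0.001, 1.452]
wrist_force: [-1.0, 0.1, -1.8]
width: 0.0128
```

```bash
python3 - <<'E'
from h import *
Tf=np.stack([ly,lx,-lz],1); tcp=lens-.117*lx+.027*lz
goto(tcp,Tf); o=get_obs(); print(o['qvel'].round(4),o['wrist_force'],o['width'])
for n in ['scene','side']:
    p,d=snapshot(n); P=cloud(n,d); cv2.imwrite(f'pics/f_{n}.png',cv2.resize(p[100:320,220:460,::-1],None,fx=2.5,fy=2.5))
    X=(P-lens)@L; m=(d>0)&(X[...,0]>-.20)&(X[...,0]<-.08)&(abs(X[...,1])<.08)&(X[...,2]>-.05)&(X[...,2]<.016)&(p.min(-1)>110)
    v=X[m]; print(n,m.sum(),'lens-frame lo/hi',np.percentile(v,[3,97],axis=0).round(4).tolist() if len(v) else '')
    if n=='scene':
        a=v[(v[:,0]>-.115)]; print(len(a)); cc=a.mean(0); print('face',cc.round(4),np.linalg.svd(a-cc,full_matrices=False)[2][2].round(3))
E
```

```text
t 12.6 pos [0.4222 0.1712 0.1287] | txyz [ 0.0007 -0.0023  0.0018] axyz [ 0.0027 -0.0008 -0.0014]
[ 0.0002  0.0015  0.0026  0.0013 -0.0009 -0.0012] [-0.98560838  0.06029377 -1.81654111] 0.012825299079156673
scene 222 lens-frame lo/hi [[-0.1283, -0.0382, -0.0119], [-0.097, 0.0432, 0.0157]]
185
face [-0.1008  0.0066  0.003 ] [0.999 0.035 0.012]
side 117 lens-frame lo/hi [[-0.1293, -0.0478, -0.0103], [-0.0964, 0.0185, 0.0157]]
```

View pics/f_scene.png

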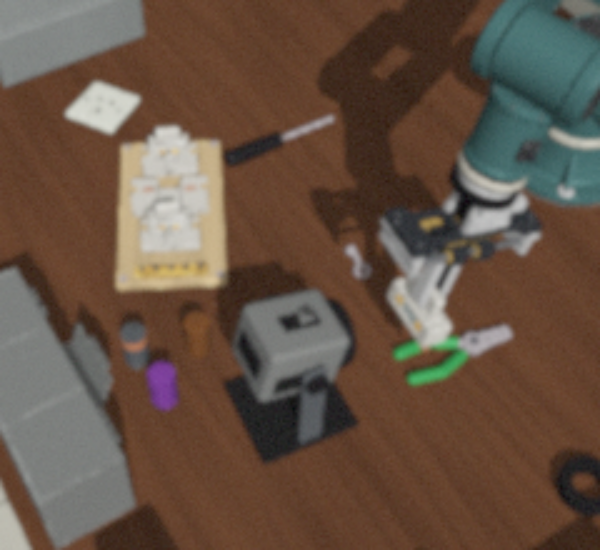

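The open face is about 101 mm from the glass and square to it within about 0.04 rad. It is centred to a few mm, the arm is still, and nothing else has been disturbed.

```bash
python3 -c "
from bench import *
print(close_job())"
```

```text
the job is handed in; nothing more can be done
None
```

I slid the lantern's switch to its stop, pulled the main (middle) fuse straight up, and handed the job in at about 12.7 s while holding it in front of the glass.

- **Switch:** the wrist camera showed about 14–16 mm of travel, and the push force rose to about 4 N at the stop. I did not check the switch again up close after that; later wide views showed it at the front of its slot.
- **Fuse pose:** measured with the scene camera against my own estimate of the lens position:
  - The open side was about 101 mm from the glass.
  - It was off the beam axis by about 2 mm sideways and 3 mm in height.
  - It was square to the glass within about 0.04 rad.
  - The fingers held the fin at 12.8 mm, and the arm was still.
- **Everything else:** in the last picture the small fuses were seated and the other things on the shelf were where they started. The last lantern measurement, taken just before the final approach, put its head within about 1 mm of where it began.
- **Checks that disagreed:**
  - One wrist-camera fuse measurement came out about 8 mm off because the arm was still moving, so I repeated it once the arm was steady.
  - A wrist-camera measurement of the lantern right after the switch push came out 3–4 mm off, probably for the same reason. The later scene-camera view did not show that shift.
  - In the last check the side camera could see only part of the fuse. It agreed on the distance from the glass, but not on sideways centring.

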